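# Crack two relief valves on the gas bench

### The arm

A 6-joint arm with a two-finger parallel gripper is mounted at the origin on the work surface. World frame = base frame: x ahead of the robot, y to its left, z up, the work surface at z = 0. Lengths are in m, angles in rad, forces in N, time in s.
With the tool pointing down it reaches from about 0.35 to 0.775 m from the base axis. Payload 7.3 kg.
Tool frame: the origin (TCP) lies at the centre of the arm's flange, where the gripper is bolted on; the fingertips stand 178 mm ahead of it and the grasp point (between the pads) lies 159 mm ahead of it; z points along the fingers, y is the line along which they close (so a half turn about z gives the same grasp; the last joint's range is limited). The gripper opens to 92 mm and grips with 3 to 60 N. Pads are 19 mm wide; open, the fingers measure 130 mm over their backs; the gripper's body (75 mm by 190 mm) begins 47 mm behind the grasp point.
Start: joints at [-1.275, 0.342, 1.524, -0, 1.275, -0.146], TCP at [0.224, -0.475, 0.405] pointing down, gripper open.
Joint ranges: [-2.53, 2.53], [-0.77, 2.02], [0.04, 2.7], [-1, 4.14], [0.28, 2.66], [-3.11, 3.11]. Speed limits (rad/s): [2.57, 2.57, 3.14, 3.14, 3.14, 3.14].

### API

Orientations are given as [roll, pitch, yaw] about the fixed x, y, z axes, in that order (R = Rz(yaw) Ry(pitch) Rx(roll)).
In Python, from cell import telemetry, vision, ticket gives the robot as it stands.
- The arm moves only by the shell command python3 -m crank 'ROWS' [FORCE]. ROWS is JSON, a list of rows, each a list of 5 numbers: the gripper command: -1 is shut, 1 is fully open, values between are in proportion, then the shift along the tool's x, y, z in mm, then the turn about the tool's z in rad. In form: [[fingers, dx, dy, dz, roll], ...]. A call has 1 to 12 rows; each row is the pose to reach, as a shift and turn from the pose commanded when the call began, along the tool's axes at that moment; what a row does not reach only later rows make up. A row lasts 1/12 s, in which the tool goes at most 41.7 mm and 7.16 degrees, less where a joint would pass 70% of its speed; a pose out of reach is approached as far as the arm can. A call with a gripper value outside its range is refused whole. The fingers move at their own pace and stop on an object; FORCE is the grip in N (left out, the last holds). Time passes only in rows, so rows that repeat a pose let the fingers close. It gives the time, the measured TCP pose, the force, the opening and the grip force at its end, in the units of the state.
- telemetry.observe(): the state, without advancing time (a new reading comes with each control period).
- vision.read_camera(name): name is "side" or "top" or "wrist"; returns (picture, depth): 400x640x3 uint8, red, green, blue; 400x640 float32, m along the optical axis (not along the pixel's ray), 0 where there is no reading.
- vision.get_calibration(name): a dict with "camera_matrix" (3x3 intrinsics, pixels), "rvec" (rotation vector, rad) and "tvec" (3), from world to camera coordinates, as OpenCV has them. Camera axes: x right, y down, z forward; pixel columns grow to the right and rows downward; lengths in m; the calibration is good to about 2 mm. A picture is of the moment at which its call begins: read the wrist's pose just before it. get_calibration takes no time and is no camera call; for the wrist camera it gives the pose at the moment of the call.
- ticket.hand_in(): hands the job in; it is judged then, once.
The state is a dict: "time": time; "qpos": joint angles; "qvel": joint speeds; "joint_efforts": joint torques, N m; "tool_pos": TCP position; "tool_rot": TCP orientation; "contact_force": force on the tool from outside, world axes, zero at the start; "torque": the same for the moment, N m; "opening": finger opening in m; "grip_force": force on a finger pad.
Only numpy, scipy, OpenCV 4.12 (cv2) and the standard library are available. Lean on these libraries where they do the work, as an engineer would, in place of code of your own. Each camera call takes 0.05 s, during which the arm holds its last target. There are 200 camera calls.

### The job

Bleed the square copper canister, then the tallest copper canister: with the fingertips press the relief-valve plunger on its lid lightly, about halfway and never down to its stop, hold it for about a second, and let it spring back up before going on. Do not press the other two canisters' plungers, do not lift or shift anything, and finish clear of everything.

Things in the scene. Friction and masses are not known exactly. Their poses are not given: they have to be found in the camera images.
- square_can: copper canister with a square plan, 66 x 66 mm, 114 mm high to the top of its steel lid; loose on the table, about 0.8 kg. Origin: centre of its underside; z up.
- square_valve_top (a point): centre of the flat top of that canister's relief-valve plunger: a dark steel disc 26 mm in diameter and 6 mm thick on a 10 mm stem, in the middle of the lid; its top stands 26 mm above the lid (140 mm above the table) when up, and goes down with the plunger.
- square_valve (a joint): plunger travel in m: 0 fully up, growing as it is pressed straight down, 0.012 at its bottom stop. A spring returns it: about 1 N to start it, 6.3 N at 6 mm, 11.7 N at the stop.
- tall_can: the tallest copper canister: round, 64 mm in diameter, 154 mm high to the top of its steel lid; loose on the table, about 0.8 kg. Origin: centre of its underside; z up.
- tall_valve_top (a point): centre of the flat top of that canister's relief-valve plunger: a dark steel disc 26 mm in diameter and 6 mm thick on a 10 mm stem, in the middle of the lid; its top stands 26 mm above the lid (180 mm above the table) when up, and goes down with the plunger.
- tall_valve (a joint): plunger travel in m: 0 fully up, growing as it is pressed straight down, 0.012 at its bottom stop. A spring returns it: about 1 N to start it, 6.3 N at 6 mm, 11.7 N at the stop.
- medium_can: round copper canister, 72 mm in diameter, 109 mm high to the top of its lid; its plunger is not to be pressed; loose on the table, about 0.8 kg. Origin: centre of its underside; z up.
- medium_valve_top (a point): centre of the flat top of that canister's relief-valve plunger: a dark steel disc 26 mm in diameter and 6 mm thick on a 10 mm stem, in the middle of the lid; its top stands 26 mm above the lid (135 mm above the table) when up, and goes down with the plunger. Not to be pressed.
- medium_valve (a joint): plunger travel in m: 0 fully up, growing as it is pressed straight down, 0.012 at its bottom stop. A spring returns it: about 1 N to start it, 6.3 N at 6 mm, 11.7 N at the stop. Not to be pressed.
- squat_can: wide low round copper canister, 96 mm in diameter, 74 mm high to the top of its lid; its plunger is not to be pressed; loose on the table, about 0.9 kg. Origin: centre of its underside; z up.
- squat_valve_top (a point): centre of the flat top of that canister's relief-valve plunger: a dark steel disc 26 mm in diameter and 6 mm thick on a 10 mm stem, in the middle of the lid; its top stands 26 mm above the lid (100 mm above the table) when up, and goes down with the plunger. Not to be pressed.
- squat_valve (a joint): plunger travel in m: 0 fully up, growing as it is pressed straight down, 0.012 at its bottom stop. A spring returns it: about 1 N to start it, 6.3 N at 6 mm, 11.7 N at the stop. Not to be pressed.
- amber_bottle: small brown glass bottle, 42 mm in diameter, 100 mm high; loose bystander. Origin: centre of its underside.
- pill_jar: small whitish glass jar with a pale cap, 44 mm in diameter, 55 mm high; loose bystander. Origin: centre of its underside.
- measure: small white open measuring cup, 44 mm in diameter, 65 mm high; loose bystander. Origin: centre of its underside.
- weight: brass balance weight with a knob, 40 mm in diameter, 50 mm high; loose bystander. Origin: centre of its underside.
- book: closed book with yellow covers lying flat, 126 x 176 x 34 mm; loose bystander. Origin: centre of its underside.
- stock_bottle: large brown glass bottle, 68 mm in diameter, 150 mm high; loose bystander. Origin: centre of its underside.
- mortar: white ceramic bowl, 90 mm across the rim, 55 mm high; loose bystander. Origin: centre of its underside.

How it is judged:
On the way, in this order (a step that is already met when the one before it is completed fails the run):
1. the square canister's plunger is pressed by the fingers at least 3 mm and held for 0.5 s (value of joint square_valve above 0.003 m and contact force between the fingers and square_can above 0.5 N), for 0.5 s.
2. the square canister's plunger is back up (value of joint square_valve below 0.001 m), for 0.1 s.
3. the tall canister's plunger is pressed by the fingers at least 3 mm and held for 0.5 s (value of joint tall_valve above 0.003 m and contact force between the fingers and tall_can above 0.5 N), for 0.5 s.
4. the tall canister's plunger is back up (value of joint tall_valve below 0.001 m), for 0.1 s.
At the end, for the whole second after the job is handed in: All four plungers are up (within 1 mm), and every canister and bystander is at rest, upright within 0.2 rad and within 15 mm of where it started (value of joint each of square_valve, tall_valve, medium_valve, squat_valve below 0.001 m and distance of each of square_can, tall_can, medium_can, squat_can, amber_bottle, pill_jar, measure, weight, book, stock_bottle, mortar from where it was at the start of the episode below 0.015 m and linear speed of each of square_can, tall_can, medium_can, squat_can, amber_bottle, pill_jar, measure, weight, book, stock_bottle, mortar below 0.02 m/s and angle between each of square_can, tall_can, medium_can, squat_can, amber_bottle, pill_jar, measure, weight, book, stock_bottle, mortar's own z axis and vertical below 0.2 rad); the robot touches nothing.
It fails at once if the square or tall canister's plunger is driven down to its stop (past 11.2 mm of 12) (value of joint any of square_valve, tall_valve above 0.0112 m).
It fails at once if the medium or squat canister's plunger is pressed (over 2 mm) (value of joint any of medium_valve, squat_valve above 0.002 m).
It fails at once if a canister is lifted (over 12 mm) or tipped (over 0.2 rad) (height (world z) of any of square_can, tall_can, medium_can, squat_can above 0.012 m or angle between any of square_can, tall_can, medium_can, squat_can's own z axis and vertical above 0.2 rad).
It fails at once if a canister is shifted by more than 15 mm (distance of any of square_can, tall_can, medium_can, squat_can from where it was at the start of the episode above 0.015 m).
It fails at once if a bystander is moved by more than 15 mm or tipped over 0.2 rad (distance of any of amber_bottle, pill_jar, measure, weight, book, stock_bottle, mortar from where it was at the start of the episode above 0.015 m or angle between any of amber_bottle, pill_jar, measure, weight, book, stock_bottle, mortar's own z axis and vertical above 0.2 rad).
It also fails if it takes over 42 s, if anything falls off the work surface, if the arm or the gripper's body presses on something with over 40 N, if the wrist force passes 120 N, or if a joint passes its speed limit or range.

## Working session

There is one attempt and no reset: what is moved stays moved. The work goes in short steps, Python scripts to look and compute and a shell command to move; the robot and the scene stay as the last step left them, time stands still between calls to the robot, and variables do not carry over. Pictures are saved under pics/ and viewed, at most 10 in all, crops included, and the job is handed in when it is done.

```bash
ls; mkdir -p pics
python3 - <<'E'
from cell import telemetry, vision
import cv2,numpy as np
s=telemetry.observe();print(s)
for n in("side","top"):
    p,d=vision.read_camera(n);c=vision.get_calibration(n)
    np.savez(f"{n}0.npz",p=p,d=d,K=c["camera_matrix"],r=c["rvec"],t=c["tvec"])
    cv2.imwrite(f"pics/{n}0.png",p[...,::-1]);print(n,c,(d>0).mean())
E
```

```text
pics
{'time': 0.0, 'qpos': array([-1.27497207e+00,  3.42720332e-01,  1.52502646e+00, -1.17664566e-05,
        1.27536662e+00, -1.46033811e-01]), 'qvel': array([ 2.05868668e-03,  4.13494597e-04,  3.75838419e-04,  3.25018032e-05,
       -1.58822768e-03, -3.09373958e-04]), 'joint_efforts': array([ 6.16506495e-04, -4.31245852e+01, -2.44224644e+01,  7.17214379e-02,
        5.58446324e-02, -1.31451679e-04]), 'tool_pos': array([ 0.22446345, -0.47444718,  0.40404269]), 'tool_rot': array([-3.14008644e+00, -2.10161909e-04,  4.41861340e-01]), 'contact_force': array([ 0.21239833, -0.48756822,  0.35401227]), 'torque': array([ 0.0711168 , -0.01953115,  0.02183594]), 'grip_force': 0.0, 'opening': 0.09180123253178468}
side {'camera_matrix': array([[427.245972  ,   0.        , 313.5945623 ],
       [  0.        , 427.245972  , 193.07239544],
       [  0.        ,   0.        ,   1.        ]]), 'rvec': array([ 0.19418477, -2.81333739,  1.29839091]), 'tvec': array([0.61738035, 0.1531622 , 1.13084181])} 0.99611328125
top {'camera_matrix': array([[425.08436018,   0.        , 319.17008705],
       [  0.        , 425.08436018, 200.59694512],
       [  0.        ,   0.        ,   1.        ]]), 'rvec': array([ 1.97944349, -2.24665236,  0.23825289]), 'tvec': array([0.07193732, 0.6277139 , 0.86064651])} 0.99598046875
```

View pics/top0.png

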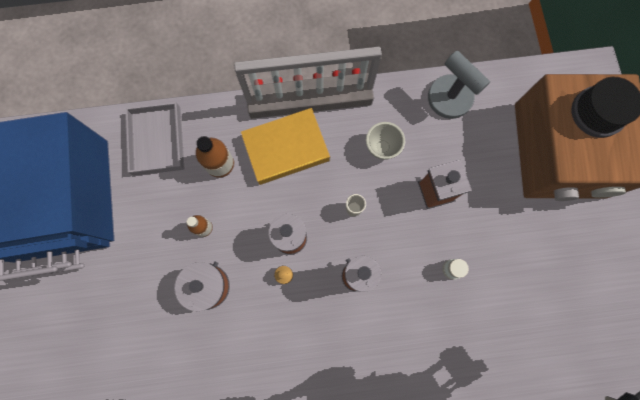

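View pics/side0.png

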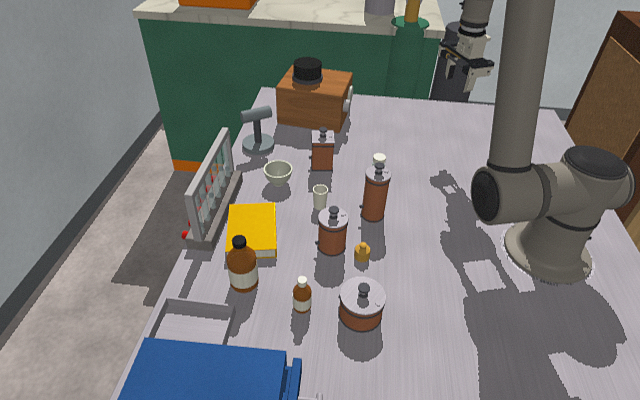

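The top view shows the square can (valve about 453,177), the tall can (364,272), the medium can (286,230) and the squat can (196,286). In the side view the square valve is at about (322,132), the tall one at (379,167). Next I measure the dark discs in both views.

```bash
cat > h.py <<'E'
import cv2,numpy as np
def load(n):
    z=np.load(n+".npz");R=cv2.Rodrigues(z["r"])[0];return z["p"],z["d"],z["K"],R,z["t"].ravel()
def pts(d,K,R,t):
    v,u=np.mgrid[:d.shape[0],:d.shape[1]]
    c=np.stack([(u-K[0,2])/K[0,0]*d,(v-K[1,2])/K[1,1]*d,d],-1);return (c-t)@R
def ray(u,v,K,R,t):
    d=R.T@np.array([(u-K[0,2])/K[0,0],(v-K[1,2])/K[1,1],1]);return -R.T@t,d/np.linalg.norm(d)
def plane(u,v,z,*c):
    o,d=ray(u,v,*c);return o+d*(z-o[2])/d[2]
def tri(a,b):
    (o,d),(p,e)=a,b;s=np.linalg.lstsq(np.c_[d,-e],p-o,rcond=None)[0]
    x,y=o+s[0]*d,p+s[1]*e;return (x+y)/2,np.linalg.norm(x-y)
E
python3 - <<'E'
from h import *
seeds={"square":((453,177),(322,132),.14),"tall":((364,272),(379,167),.18),"medium":((286,230),(334,211),.135),"squat":((196,286),(363,289),.10)}
for k,(a,b,z) in seeds.items():
    rays=[]
    for n,s in(("top0",a),("side0",b)):
        p,d,K,R,t=load(n);W=pts(d,K,R,t)
        g=p.max(2).astype(int)
        m=(g<105)&(W[...,2]>z-.012)&(W[...,2]<z+.012)
        box=np.zeros_like(m);box[s[1]-16:s[1]+17,s[0]-16:s[0]+17]=1
        l,L,st,C=cv2.connectedComponentsWithStats((m&box).astype(np.uint8))
        i=1+st[1:,4].argmax();q=L==i
        x,y,w,h=st[i,:4];c=C[i]
        # disc top: pixels near the top height
        print(k,n,"c",c.round(1),"bbox",x,y,w,h,"area",st[i,4],"depth med",np.median(W[q],0).round(4),"zmax",W[q][:,2].max().round(4),"plane",plane(*c,z,K,R,t).round(4))
        rays.append(ray(*c,K,R,t))
    X,e=tri(*rays);print("  tri",X.round(4),"gap",e.round(4),"r",np.hypot(*X[:2]).round(3))
ims=[]
for n,s in(("top0",(453,177)),("top0",(364,272)),("side0",(322,132)),("side0",(379,167))):
    p=load(n)[0];ims.append(cv2.resize(p[s[1]-25:s[1]+25,s[0]-25:s[0]+25,::-1],(290,290),interpolation=cv2.INTER_NEAREST))
cv2.imwrite("pics/crops.png",np.vstack([np.hstack(ims[:2]),np.hstack(ims[2:])]))
E
```

```text
square top0 c [453.4 176.1] bbox 448 171 12 12 area 114 depth med [ 0.6322 -0.2819  0.1411] zmax 0.1457 plane [ 0.6322 -0.2821  0.14  ]
square side0 c [322.6 129.6] bbox 319 127 8 7 area 40 depth med [ 0.6337 -0.2794  0.1389] zmax 0.1424 plane [ 0.6337 -0.2781  0.14  ]
  tri [ 0.6337 -0.2835  0.1365] gap 0.0012 r 0.694
tall top0 c [363.9 272.8] bbox 358 267 13 13 area 139 depth med [ 0.4627 -0.0688  0.1807] zmax 0.1845 plane [ 0.4626 -0.0691  0.18  ]
tall side0 c [379.1 165.9] bbox 375 163 9 7 area 56 depth med [ 0.4642 -0.0648  0.179 ] zmax 0.1823 plane [ 0.4641 -0.0641  0.18  ]
  tri [ 0.4632 -0.0696  0.1759] gap 0.001 r 0.468
medium top0 c [285.9 230.1] bbox 280 224 12 13 area 118 depth med [0.5662 0.0672 0.1359] zmax 0.1389 plane [0.5662 0.0673 0.135 ]
medium side0 c [333.3 210. ] bbox 329 206 10 9 area 61 depth med [0.5677 0.0711 0.1347] zmax 0.1366 plane [0.5676 0.0718 0.135 ]
  tri [0.5673 0.0675 0.1309] gap 0.0011 r 0.571
squat top0 c [195.2 285.9] bbox 189 280 13 13 area 128 depth med [0.4821 0.2628 0.1004] zmax 0.104 plane [0.4819 0.2628 0.1   ]
squat side0 c [363.6 288. ] bbox 358 283 12 11 area 93 depth med [0.4825 0.2663 0.0992] zmax 0.1034 plane [0.483  0.2668 0.1   ]
  tri [0.4824 0.2639 0.0962] gap 0.0006 r 0.55
```

View pics/crops.png

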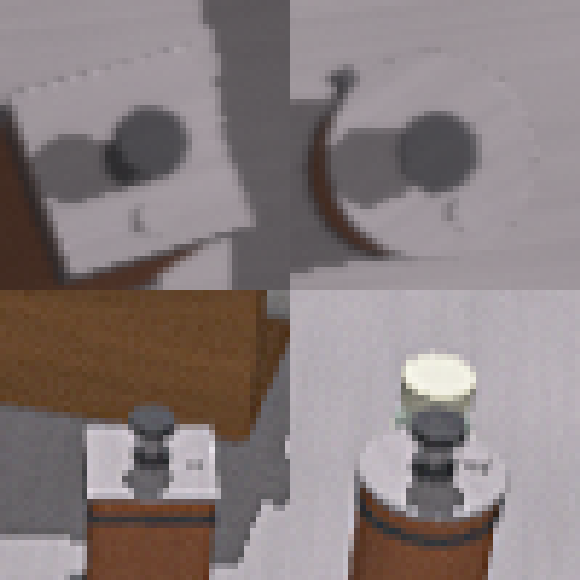

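The crops show both discs cleanly isolated, and both views agree to about 4 mm. Next come clearance at gripper body height and the moves.

```bash
cat > go.py <<'E'
import sys,numpy as np
from scipy.spatial.transform import Rotation as Ro
from cell import telemetry
s=telemetry.observe();R=Ro.from_euler("xyz",s["tool_rot"]).as_matrix()
T=np.array(list(map(float,sys.argv[1:4])))  # wanted tip
tip=s["tool_pos"]+R[:,2]*.178
print("t",s["time"],"tip",tip.round(4),"rot",s["tool_rot"].round(4),"F",s["contact_force"].round(2),"open",round(s["opening"],4),"shift mm (tool)",(R.T@(T-tip)*1000).round(1))
E
python3 go.py .6328 -.282 .18
python3 - <<'E'
from h import *
c=load("top0");W=pts(c[1],*c[2:])
S=load("side0");W=np.vstack([W.reshape(-1,3),pts(S[1],*S[2:]).reshape(-1,3)])
for n,P in(("sq",(.6328,-.282)),("tall",(.463,-.0685))):
    r=np.hypot(W[:,0]-P[0],W[:,1]-P[1])
    for zz in(.13,.19,.23,.3):
        m=(W[:,2]>zz)&(r<.3)&(r>.03)&(W[:,2]<.9)
        if m.any():
            i=np.where(m)[0][r[m].argmin()];print(n,zz,r[i].round(3),W[i].round(3),W[m][:,2].max().round(3))
E
```

```text
t 0.1 tip [ 0.2244 -0.4742  0.2261] rot [-3.1402e+00 -2.0000e-04  4.4180e-01] F [-0.07  0.22  0.61] open 0.0917 shift mm (tool) [451.4   0.9  46.2]
sq 0.13 0.197 [ 0.607 -0.478  0.144] 0.214
sq 0.19 0.274 [ 0.7   -0.548  0.199] 0.214
tall 0.13 0.03 [ 0.493 -0.063  0.154] 0.61
tall 0.19 0.194 [ 0.269 -0.064  0.597] 0.61
tall 0.23 0.194 [ 0.269 -0.064  0.597] 0.61
tall 0.3 0.194 [ 0.269 -0.064  0.597] 0.61
```

```bash
python3 -m crank '[[-1,37,0,0,0],[-1,74,0,0,0],[-1,112,0,0,0],[-1,150,0,0,0],[-1,188,0,0,0],[-1,226,0,0,0],[-1,264,0,0,0],[-1,302,0,0,0],[-1,340,0,0,0],[-1,378,0,0,0],[-1,416,0,0,0],[-1,451,1,0,0]]' 10; python3 -m crank '[[-1,0,0,0,0],[-1,0,0,0,0],[-1,0,0,0,0]]'; python3 go.py .6328 -.282 .15
python3 - <<'E'
from cell import vision
import cv2,numpy as np
for n in("wrist","top","side"):
    c=vision.get_calibration(n);p,d=vision.read_camera(n)
    np.savez(f"{n}1.npz",p=p,d=d,K=c["camera_matrix"],r=c["rvec"],t=c["tvec"]);cv2.imwrite(f"pics/{n}1.png",p[...,::-1])
E
```

```text
time: 1.1
tool_pos: [0.6343, -0.2811, 0.4041]
tool_rot: [-3.141, 0.0, 0.442]
contact_force: [1.2, -1.6, 0.2]
opening: 0.0165
grip_force: 0.0
time: 1.35
tool_pos: [0.6325, -0.2827, 0.4038]
tool_rot: [-3.141, 0.001, 0.442]
contact_force: [0.2, 0.3, -0.5]
opening: 0.001
grip_force: 0.0
t 1.35 tip [ 0.6321 -0.2826  0.2258] rot [-3.1405e+00  1.4000e-03  4.4220e-01] F [ 0.19  0.29 -0.52] open 0.001 shift mm (tool) [ 1.  -0.2 75.8]
```

View pics/wrist1.png

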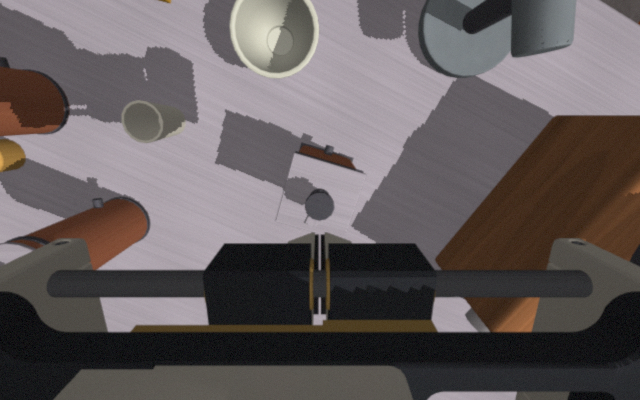

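The wrist view shows the square valve disc at about (319,205), just ahead of the shut fingertips. I'll check it with a ray.

```bash
python3 - <<'E'
from h import *
p,d,K,R,t=load("wrist1");W=pts(d,K,R,t)
m=(p.max(2)<125)&(abs(W[...,2]-.14)<.012);b=np.zeros_like(m);b[180:228,295:345]=1
m&=b>0
ys,xs=np.where(m);print(m.sum(),xs.mean(),ys.mean(),xs.min(),xs.max(),ys.min(),ys.max(),np.median(W[m],0).round(4),plane(xs.mean(),ys.mean(),.14,K,R,t).round(4))
c0=load("top0");o=plane(453.4,176.1,.14,*c0[2:])
print("tri",tri(ray(xs.mean(),ys.mean(),K,R,t),ray(453.4,176.1,*c0[2:])))
E
python3 go.py .6328 -.282 .15
```

```text
668 319.1122754491018 205.07035928143713 305 333 191 219 [ 0.6329 -0.2815  0.1393] [ 0.633  -0.2815  0.14  ]
tri (array([ 0.63262679, -0.28198032,  0.13927399]), np.float64(0.0008797329349010535))
t 1.5 tip [ 0.6316 -0.2836  0.2271] rot [3.1414e+00 2.0000e-04 4.4020e-01] F [-0.23  0.79  0.82] open 0.0004 shift mm (tool) [ 1.8 -1.  77.1]
```

```bash
python3 -m crank '[[-1,1,0,12,0],[-1,1,-1,27,0],[-1,1,-1,42,0],[-1,1,-1,56,0],[-1,1,-1,68,0],[-1,1,-1,74,0],[-1,1,-1,78,0],[-1,1,-1,80,0],[-1,1,-1,80,0],[-1,1,-1,80,0]]'; python3 go.py .6328 -.282 .134
```

```text
time: 2.33
tool_pos: [0.6331, -0.2815, 0.3256]
tool_rot: [3.14, -0.001, 0.442]
contact_force: [0.3, 0.1, -0.0]
opening: 0.0007
grip_force: 0.0
t 2.3333 tip [ 0.6333 -0.2817  0.1476] rot [ 3.1404e+00 -7.0000e-04  4.4160e-01] F [ 0.31  0.1  -0.  ] open 0.0007 shift mm (tool) [-0.6  0.1 13.6]
```

```bash
python3 -m crank '[[-1,0,0,3,0],[-1,0,0,5,0],[-1,0,0,7,0],[-1,0,0,8,0],[-1,0,0,9,0],[-1,0,0,10,0],[-1,0,0,10,0],[-1,0,0,10,0]]'; python3 go.py .6328 -.282 .134
```

```text
time: 3.0
tool_pos: [0.6331, -0.2813, 0.3152]
tool_rot: [3.141, -0.0, 0.442]
contact_force: [-1.0, -0.1, 3.1]
opening: 0.0006
grip_force: 1.8
t 3.0 tip [ 0.6332 -0.2814  0.1372] rot [ 3.1411e+00 -3.0000e-04  4.4180e-01] F [-0.99 -0.06  3.1 ] open 0.0006 shift mm (tool) [-0.6  0.4  3.2]
```

```bash
python3 -m crank '[[-1,0,0,1,0],[-1,0,0,2,0],[-1,0,0,3,0],[-1,0,0,3.5,0],[-1,0,0,3.5,0],[-1,0,0,3.5,0]]'; python3 go.py .6328 -.282 .134;  python3 -m crank '[[-1,0,0,0,0],[-1,0,0,0,0],[-1,0,0,0,0],[-1,0,0,0,0],[-1,0,0,0,0],[-1,0,0,0,0],[-1,0,0,0,0],[-1,0,0,0,0],[-1,0,0,0,0]]'; python3 go.py .6328 -.282 .134
```

```text
time: 3.5
tool_pos: [0.6331, -0.2813, 0.3118]
tool_rot: [3.141, -0.0, 0.442]
contact_force: [-1.7, 0.1, 6.8]
opening: 0.0003
grip_force: 3.3
t 3.5 tip [ 0.6333 -0.2814  0.1338] rot [ 3.1409e+00 -5.0000e-04  4.4180e-01] F [-1.66  0.08  6.81] open 0.0003 shift mm (tool) [-0.7  0.4 -0.2]
time: 4.25
tool_pos: [0.6331, -0.2813, 0.3119]
tool_rot: [3.141, -0.0, 0.442]
contact_force: [-1.5, 1.0, 5.4]
opening: 0.0006
grip_force: 3.2
t 4.25 tip [ 0.6333 -0.2814  0.1339] rot [ 3.1408e+00 -5.0000e-04  4.4190e-01] F [-1.46  1.03  5.4 ] open 0.0006 shift mm (tool) [-0.7  0.4 -0.1]
```

```bash
python3 -m crank '[[-1,0,0,-3,0],[-1,0,0,-7,0],[-1,0,0,-14,0],[-1,0,0,-30,0],[-1,0,0,-50,0],[-1,0,0,-70,0],[-1,0,0,-90,0],[-1,0,0,-106,0],[-1,0,0,-106,0],[-1,0,0,-106,0],[-1,0,0,-106,0]]'; python3 go.py .463 -.0688 .24
```

```text
time: 5.17
tool_pos: [0.633, -0.2813, 0.4156]
tool_rot: [-3.14, 0.001, 0.442]
contact_force: [0.1, -0.5, -1.0]
opening: 0.0007
grip_force: 0.0
t 5.1667 tip [ 0.6326 -0.2811  0.2376] rot [-3.1396e+00  1.5000e-03  4.4180e-01] F [ 0.08 -0.45 -1.03] open 0.0007 shift mm (tool) [ -62.5 -264.4   -1.8]
```

```bash
python3 -m crank '[[-1,-6,-24,-5,0],[-1,-12,-48,-12,0],[-1,-18,-72,-20,0],[-1,-24,-100,-26,0],[-1,-30,-128,-26,0],[-1,-37,-156,-26,0],[-1,-44,-184,-26,0],[-1,-50,-212,-26,0],[-1,-56,-238,-26,0],[-1,-62,-264,-26,0],[-1,-62,-264,-26,0],[-1,-62,-264,-26,0]]';  python3 - <<'E'
from cell import vision
import cv2,numpy as np
from h import *
for n in("wrist","side"):
    c=vision.get_calibration(n);p,d=vision.read_camera(n)
    np.savez(f"{n}2.npz",p=p,d=d,K=c["camera_matrix"],r=c["rvec"],t=c["tvec"]);cv2.imwrite(f"pics/{n}2.png",p[...,::-1])
p,d,K,R,t=load("wrist2");W=pts(d,K,R,t)
m=(p.max(2)<125)&(abs(W[...,2]-.18)<.012)&(np.hypot(W[...,0]-.463,W[...,1]+.069)<.02)
ys,xs=np.where(m);print(m.sum(),xs.mean(),ys.mean(),xs.min(),xs.max(),ys.min(),ys.max(),np.median(W[m],0).round(4),plane(xs.mean(),ys.mean(),.18,K,R,t).round(4))
c0=load("top0");print("tri",tri(ray(xs.mean(),ys.mean(),K,R,t),ray(363.9,272.8,*c0[2:])))
E
python3 go.py .463 -.0688 .187
```

```text
time: 6.17
tool_pos: [0.4636, -0.0684, 0.4425]
tool_rot: [-3.141, 0.001, 0.443]
contact_force: [-0.3, -0.3, -0.2]
opening: 0.0008
grip_force: 0.0
677 319.1728212703102 206.98227474150664 305 334 193 221 [ 0.4629 -0.0679  0.1794] [ 0.4631 -0.0678  0.18  ]
tri (array([ 0.46258658, -0.0686552 ,  0.17811551]), np.float64(0.0011349190822838968))
t 6.2667 tip [ 0.4644 -0.0696  0.2646] rot [-3.1414e+00  7.0000e-04  4.4180e-01] F [ 0.73  1.38 -0.49] open 0.0004 shift mm (tool) [-0.9 -1.3 77.6]
```

View pics/side2.png

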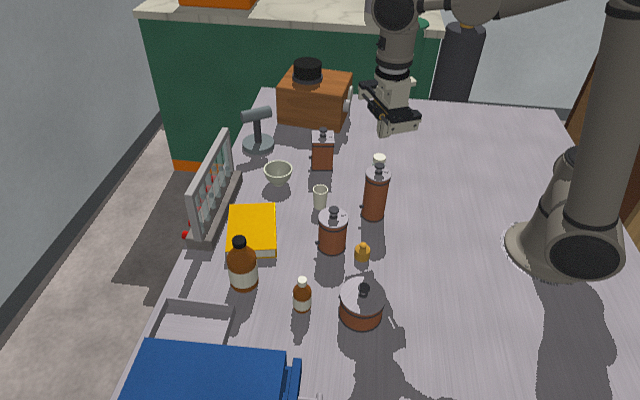

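The side view shows the fingertips (383,133) directly above the tall valve (379,166), with everything undisturbed. The wrist ray agrees to about 1 mm.

```bash
python3 -m crank '[[-1,0,0,12,0],[-1,0,0,27,0],[-1,-1,0,42,0],[-1,-1,0,56,0],[-1,-1,0,66,0],[-1,-1,0,72,0],[-1,-1,0,76,0],[-1,-1,0,77,0],[-1,-1,0,77,0],[-1,-1,0,77,0]]'; python3 go.py .463 -.0685 .174
```

```text
time: 7.1
tool_pos: [0.4635, -0.0698, 0.3666]
tool_rot: [3.141, -0.001, 0.442]
contact_force: [-0.0, 0.2, 0.8]
opening: 0.0007
grip_force: 0.0
t 7.1 tip [ 0.4637 -0.0699  0.1886] rot [ 3.1409e+00 -6.0000e-04  4.4160e-01] F [-0.05  0.17  0.8 ] open 0.0007 shift mm (tool) [-0.  -1.6 14.6]
```

```bash
python3 -m crank '[[-1,0,-1,3,0],[-1,0,-1,5,0],[-1,0,-1,7,0],[-1,0,-1,9,0],[-1,0,-1,10,0],[-1,0,-1,11,0],[-1,0,-1,11,0],[-1,0,-1,11,0]]'; python3 go.py .463 -.0685 .174
```

```text
time: 7.77
tool_pos: [0.4629, -0.0687, 0.3554]
tool_rot: [3.141, -0.0, 0.442]
contact_force: [-1.0, -0.2, 3.9]
opening: 0.0004
grip_force: 1.6
t 7.7667 tip [ 0.4629 -0.0687  0.1774] rot [ 3.1413e+00 -3.0000e-04  4.4180e-01] F [-0.97 -0.16  3.95] open 0.0004 shift mm (tool) [ 0.2 -0.2  3.4]
```

```bash
python3 -m crank '[[-1,0,0,1,0],[-1,0,0,2,0],[-1,0,0,3,0],[-1,0,0,3.5,0],[-1,0,0,3.5,0],[-1,0,0,3.5,0]]';  python3 -m crank '[[-1,0,0,0,0],[-1,0,0,0,0],[-1,0,0,0,0],[-1,0,0,0,0],[-1,0,0,0,0],[-1,0,0,0,0],[-1,0,0,0,0],[-1,0,0,0,0],[-1,0,0,0,0]]'; python3 go.py .463 -.0685 .174
```

```text
time: 8.27
tool_pos: [0.4629, -0.0687, 0.352]
tool_rot: [3.141, -0.0, 0.442]
contact_force: [-0.9, 0.8, 6.0]
opening: 0.0002
grip_force: 3.2
time: 9.02
tool_pos: [0.4629, -0.0687, 0.352]
tool_rot: [3.141, -0.0, 0.442]
contact_force: [-1.4, 0.7, 6.8]
opening: 0.0007
grip_force: 3.2
t 9.0167 tip [ 0.463  -0.0687  0.174 ] rot [ 3.1411e+00 -5.0000e-04  4.4180e-01] F [-1.37  0.69  6.79] open 0.0007 shift mm (tool) [ 0.1 -0.2  0. ]
```

```bash
python3 -m crank '[[-1,0,0,-3,0],[-1,0,0,-7,0],[-1,0,0,-14,0],[-1,0,0,-30,0],[-1,0,0,-50,0],[-1,0,0,-70,0],[-1,0,0,-90,0],[-1,0,0,-110,0],[-1,0,0,-120,0],[-1,0,0,-120,0],[-1,0,0,-120,0],[-1,0,0,-120,0]]'
python3 - <<'E'
from cell import vision
import numpy as np
from h import *
c=vision.get_calibration("side");p,d=vision.read_camera("side")
cv2.imwrite("pics/side3.png",p[...,::-1])
q=load("side0")[0];D=np.abs(p.astype(int)-q).max(2)
for n,(u,v) in {"sq":(322,150),"tall":(379,190),"med":(334,230),"squat":(363,300)}.items(): print(n,(D[v-25:v+25,u-15:u+15]>40).mean().round(3))
E
```

```text
time: 10.02
tool_pos: [0.4626, -0.0687, 0.4707]
tool_rot: [-3.14, 0.001, 0.442]
contact_force: [-0.7, -0.6, -1.2]
opening: 0.0002
grip_force: 0.0
sq 0.0
tall 0.0
med 0.0
squat 0.321
```

View pics/side3.png

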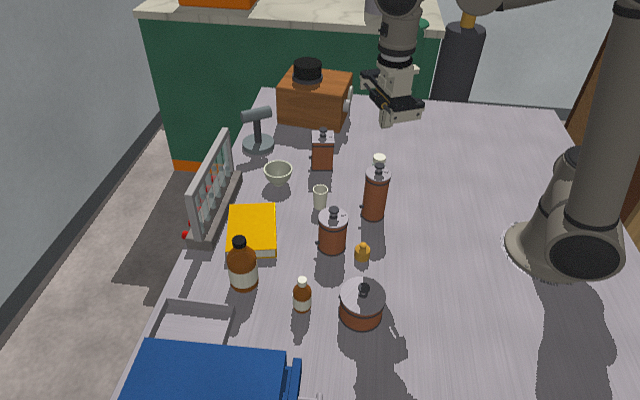

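The side view shows the arm clear, everything in place and both valves up. The only image difference is a shadow across the squat can (363,300).

```bash
python3 -c "
from cell import ticket;print(ticket.hand_in())"
```

```text
the job is handed in; nothing more can be done
None
```

I bled the square canister and then the tall one, pressing each plunger about 6 mm for about a second before releasing it; the last view showed the arm clear and nothing moved, and the job is handed in (no verdict was returned).

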